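# Pin the lock bar of a shelving drive unit

## Robot

A 6-joint arm with a two-finger parallel gripper is mounted at the origin on the work surface. World frame = base frame: x ahead of the robot, y to its left, z up, the work surface at z = 0. Lengths are in m, angles in degrees, forces in N, time in s.
With the tool pointing down it reaches from about 0.35 to 0.875 m from the base axis. Payload 4.2 kg.
Tool frame: the origin (TCP) lies midway between the tips of the shut fingers; the grasp point (between the pads) lies 19 mm behind it; z points along the fingers, y is the line along which they close (so a half turn about z gives the same grasp; the last joint's range is limited). The gripper opens to 87 mm and grips with 3 to 60 N. Pads are 19 mm wide; open, the fingers measure 117 mm over their backs; the gripper's body (75 mm by 190 mm) begins 51 mm behind the grasp point.
Start: joints at [89.244, 22.042, 0.453, 0, -68.411, -14.817], TCP at [0.168, 0.602, 0.223] pointing down, gripper open.
Joint ranges: [-179.83, 179.83], [-69.29, 118.12], [-61.27, 80.66], [-181.25, 117.63], [-171.15, -9.14], [-177.46, 177.46]. Speed limits (degrees/s): [159.86, 159.86, 180, 180, 180, 180].

## Interface

Orientations are given as a 3x3 rotation matrix whose columns are the frame's x, y, z axes.
In Python, from station import r, cam, finish_job, sense gives the robot as it stands (r), with the cameras (cam), the job as plain functions and the readings as plain functions.
- The arm moves only by the shell command python3 steer.py, which reads ROWS from standard input. ROWS is one flat JSON list of numbers that holds 1 to 8 rows one after another, with no inner brackets; each row has 7 numbers: the opening from 0.0 (shut) to 1.0 (fully open), then dx, dy, dz in normalised numbers (1 is 0.5 m), then a rotation vector rx, ry, rz in parts of the range, where 1.0 means 180 degrees; each row is the pose to reach, as a shift and turn from the pose commanded when the command began, along the tool's axes at that moment; what a row does not reach only later rows make up. A row lasts 1/10 s, in which the tool goes at most 0.05 m and 8.59 degrees, less where a joint would pass 70% of its speed; a pose out of reach is approached as far as the arm can. The fingers move at their own pace and stop on an object; the grip force is fixed at half the most. Time passes only in rows, so rows that do not move let the fingers close. It prints the time, the measured TCP pose, the force, the opening and the grip force at its end. A shift or turn number past 1, either way, is cut back to 1. Input that does not fit is refused with a message, and nothing moves.
- sense(): the state, without advancing time (a new reading comes with each control period).
- cam.capture(name): name is "scene" or "top"; returns a dict with "pixels" (480x640x3 uint8, red, green, blue), "z_map" (480x640 float32, m along the optical axis (not along the pixel's ray), 0 where there is no reading), "K" (3x3 intrinsics, pixels), "world_from_camera" (4x4, takes a point from camera to world coordinates). Camera axes: x right, y up, looking along -z (the intrinsics and any distortion apply to the point x, -y, -z); pixel columns grow to the right and rows downward; lengths in m; the calibration is good to about 2 mm. A picture is of the moment at which its call begins.
- finish_job(): hands the job in; it is judged then, once.
The state is a dict: "time_s": time; "joints": joint angles; "joint_velocities": joint speeds; "effort": joint torques, N m; "tcp_pos": TCP position; "ee_rot": TCP orientation; "wrist_force": force on the tool from outside, world axes, zero at the start; "moment": the same for the moment, N m; "gripper_width": opening from 0.0 (shut) to 1.0 (fully open); "gripper_force": force on a finger pad.
Only numpy, scipy, OpenCV 4.12 (cv2) and the standard library are available. Lean on these libraries where they do the work, as an engineer would, in place of code of your own. Each camera call takes 0.05 s, during which the arm holds its last target. There are 200 camera calls.

## Task

Draw the red-handled locking pin out of the wooden rack and put it into the drive unit through the slot in its cover. Somewhere under the slot is the hole of the lock bar, hidden by the cover and its dust flap: feel for it with the pin tip, sliding lightly and never pressing harder than about 30 N, until the pin drops in, and lower it fully home with its collar down flat on the cover. Let go of it there, and leave the yellow and blue pins in the rack.

Things in the scene. Friction and masses are not known exactly. Their poses are not given: they have to be found in the camera images.
- red_pin: locking pin, 0.1-0.2 kg, upright in one of the rack's holes. Red square handle 18 x 18 mm (sides along its x, y), 6 to 50 mm above the origin; steel collar 26 mm across, 6 mm thick; round steel shank 12 mm across reaching 60 mm below the origin, its last 4 mm tapering to 7 mm. Origin: centre of the collar's underside; z up along the pin
- yellow_pin: a pin like the red one with a yellow handle and a 30 mm shank, for another machine; it stays in the rack. Origin: underside of its collar
- blue_pin: a pin like the red one with a blue handle and a 40 mm shank, for another machine; it stays in the rack. Origin: underside of its collar
- red_pin_tip (a point): centre of the red pin's lower end
- pin_rack: fixed wooden block 200 (its x) x 60 (its y) x 68 mm tall with three upright holes 14 mm across, 64 mm deep, in a row along its x at -65, 0 and +65 mm; a pin stands in each, collar on the block's top. Origin: centre of the underside
- drive_unit: fixed grey gear housing, 120 (its x) x 190 (its y) x 95 mm tall, flat aluminium cover 6 mm thick on top, wheel shaft stub on its +x side. Origin: centre of the underside. Inside lies a level black lock bar, 26 mm thick, that does not give or move; its top face is 38 mm below the cover's top all along the slot. With the pin tip on the bar the collar stands 22 mm above the cover
- slot (a point): middle of the cover's slot, at its top face; axes as the drive unit's. Slot 15 mm wide (x), 60 mm long (y), shut from below by a black sprung flap hinged along its +x side; a pin pushes it down and aside with about 1 N. The lock bar has one upright through hole, 14.5 mm across, 2 mm chamfer, on the slot's centre line, its centre up to 20 mm from the middle along y (not measured)

How it is judged (in metres and radians):
On the way, in this order (a step that is already met when the one before it is completed fails the run):
1. the red pin is drawn clear of the rack (z of red_pin_tip in the frame of pin_rack above 0.075 m), for 0.1 s.
2. the red pin's tip is through the slot, under the cover (z of red_pin_tip in the frame of drive_unit below 0.088 m and horizontal distance between red_pin_tip and slot below 0.035 m), for 0.1 s.
At the end, for the whole second after the job is handed in: The red pin stands at rest in the slot and in the lock bar's hole: collar within 3 mm of the cover's top, tip more than 55 mm below the cover's top and within 30 mm of the slot's middle, within 0.1 rad of upright; the yellow and blue pins are within 15 mm of where they stood in the rack (z of red_pin in the frame of slot below 0.003 m and z of red_pin_tip in the frame of slot below -0.055 m and horizontal distance between red_pin_tip and slot below 0.03 m and angle between red_pin's own z axis and vertical below 0.1 rad and linear speed of red_pin below 0.01 m/s and distance of each of yellow_pin, blue_pin from where it was at the start of the episode below 0.015 m); the robot touches nothing.
It fails at once if the red pin is pressed against the drive unit (cover, slot sides or hidden bar) with more than 45 N (contact force between red_pin and drive_unit above 45 N).
It fails at once if the yellow or blue pin is pulled up out of its hole by more than 20 mm or knocked away (distance of any of yellow_pin, blue_pin from where it was at the start of the episode above 0.02 m).
It also fails if it takes over 61 s, if anything falls off the work surface, if the arm or the gripper's body presses on something with over 40 N, if the wrist force passes 120 N, or if a joint passes its speed limit or range.

## Working session

There is one attempt and no reset: what is moved stays moved. The work goes in short steps, Python scripts to look and compute and a shell command to move; the robot and the scene stay as the last step left them, time stands still between calls to the robot, and variables do not carry over. Pictures are saved under pics/ and viewed, at most 10 in all, crops included, and the job is handed in when it is done.

```bash
ls; mkdir -p pics
python3 - <<'E'
from station import r, cam, finish_job, sense
import cv2,numpy as np
s=sense();print(s)
for n in("scene","top"):
    c=cam.capture(n);np.savez(n+"0.npz",**c);cv2.imwrite(f"pics/{n}0.png",c["pixels"][:,:,::-1]);print(c["K"],c["world_from_camera"])
E
```

```text
pics
station.py
steer.py
{'time_s': 0.0, 'joints': array([ 8.92430374e+01,  2.20899905e+01,  3.80841798e-01, -2.98089687e-02,
       -6.84092396e+01, -1.48160380e+01]), 'joint_velocities': array([ 0.04807589,  0.06145623, -0.01375909,  0.0636222 , -0.0666451 ,
       -0.02277808]), 'effort': array([-7.63357602e-04, -3.90672612e+01,  1.87412632e+01,  4.22005981e+00,
        1.09784745e-02, -1.88041163e-04]), 'tcp_pos': array([0.16761277, 0.60149503, 0.22147283]), 'ee_rot': array([[ 9.63237650e-01, -2.68650273e-01, -5.11015498e-04],
       [-2.68650752e-01, -9.63235450e-01, -2.05964634e-03],
       [ 6.10963068e-05,  2.12121359e-03, -9.99997748e-01]]), 'wrist_force': array([ 0.33826388, -0.0684002 ,  0.22430104]), 'moment': array([ 0.02034299,  0.01867982, -0.02470347]), 'gripper_force': 0.0, 'gripper_width': 0.9971103684345706}
[[448.30537649   0.         318.02326093]
 [  0.         448.30537649 249.15906689]
 [  0.           0.           1.        ]] [[ 0.17246241 -0.77022106  0.61401648  0.94329381]
 [ 0.98496505  0.14119418 -0.09953921 -0.07583001]
 [-0.01002835  0.62195155  0.78299151  0.591418  ]
 [ 0.          0.          0.          1.        ]]
[[458.06348315   0.         310.2220693 ]
 [  0.         458.06348315 236.60962683]
 [  0.           0.           1.        ]] [[ 0.13689235  0.96862474 -0.20742856  0.42868329]
 [-0.99058152  0.1332319  -0.03158347 -0.02351399]
 [-0.00295642  0.20979843  0.97774019  0.72206199]
 [ 0.          0.          0.          1.        ]]
```

View pics/scene0.png

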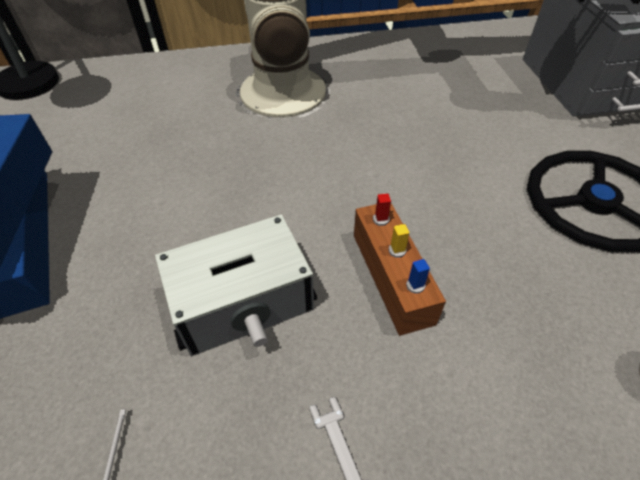

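View pics/top0.png

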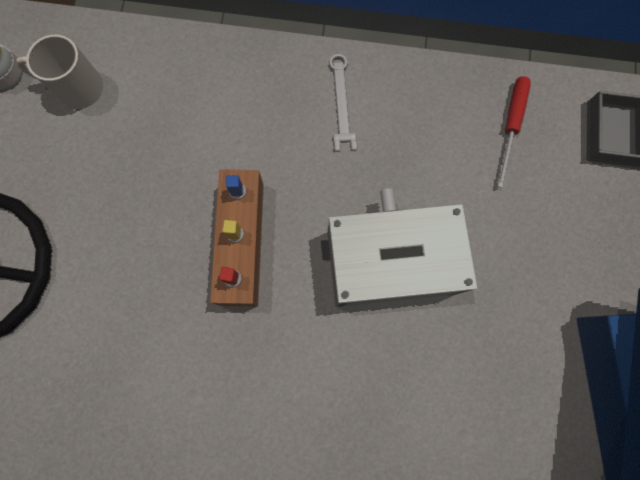

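The scene picture shows the rack with red (383,208), yellow (400,240) and blue (419,274) pins, and the drive unit with its slot at (232,265). In the top picture red is at (229,276), yellow (232,231), blue (235,187) and the slot is at (402,253).

```bash
cat > m.py <<'E'
import cv2,numpy as np
def rays(c,uv):
    uv=np.atleast_2d(np.asarray(uv,float));K=c["K"];T=c["world_from_camera"]
    d=np.c_[(uv[:,0]-K[0,2])/K[0,0],-(uv[:,1]-K[1,2])/K[1,1],-np.ones(len(uv))]
    return T[:3,3],d@T[:3,:3].T
def plane(c,uv,z):
    o,d=rays(c,uv);return o+d*((z-o[2])/d[:,2])[:,None]
def cloud(c,m):
    v,u=np.nonzero(m&(c["z_map"]>0));o,d=rays(c,np.c_[u,v]);return o+d*c["z_map"][v,u][:,None]
def mask(c,col):
    h=cv2.cvtColor(c["pixels"],cv2.COLOR_RGB2HSV);H,S,V=[h[...,i].astype(int) for i in range(3)]
    return {"red":((H<6)|(H>174))&(S>190)&(V>90),"yellow":(abs(H-26)<6)&(S>150)&(V>90),"blue":(abs(H-112)<10)&(S>180)&(V>90)}[col]
E
python3 - <<'E'
from m import *
R={"scene":(350,180,450,300),"top":(205,160,270,310)}
S={"scene":(200,245,265,285),"top":(370,235,435,270)}
for n in R:
    c=dict(np.load(n+"0.npz"));x0,y0,x1,y1=R[n];w=np.zeros((480,640),bool);w[y0:y1,x0:x1]=1
    for k in("red","yellow","blue"):
        m=mask(c,k)&w;P=cloud(c,m);t=P[P[:,2]>P[:,2].max()-.006]
        q=cv2.minAreaRect((t[:,:2]*1000).astype(np.float32))
        print(n,k,m.sum(),len(t),t.mean(0).round(4),P[:,2].max().round(4),np.round(q[0],1),np.round(q[1],1),round(q[2],1))
    x0,y0,x1,y1=S[n];g=cv2.cvtColor(c["pixels"],cv2.COLOR_RGB2GRAY)[y0:y1,x0:x1]
    print(g[::3,::4] if n=="top" else "")
    cs,_=cv2.findContours((g<100).astype(np.uint8),cv2.RETR_EXTERNAL,cv2.CHAIN_APPROX_NONE)
    k=max(cs,key=cv2.contourArea)[:,0]+[x0,y0];p=plane(c,k,.095)
    q=cv2.minAreaRect((p[:,:2]*1000).astype(np.float32));print(n,"slot",np.round(q[0],1),np.round(q[1],1),round(q[2],1))
    # cover
    gg=c["pixels"].min(2);X0,Y0,X1,Y1=(140,200,330,340) if n=="scene" else (315,195,490,310)
    mm=np.zeros((480,640),np.uint8);mm[Y0:Y1,X0:X1]=(gg[Y0:Y1,X0:X1]>150)
    cs,_=cv2.findContours(mm,cv2.RETR_EXTERNAL,cv2.CHAIN_APPROX_NONE);k=max(cs,key=cv2.contourArea)[:,0]
    P=cloud(c,mm>0);p=plane(c,k,.095);q=cv2.minAreaRect((p[:,:2]*1000).astype(np.float32));print(n,"cover z",np.median(P[:,2]).round(4),np.round(q[0],1),np.round(q[1],1),round(q[2],1))
E
```

```text
scene red 108 97 [0.4952 0.0964 0.1173] 0.1203 [494.4  96.7] [15.3 17. ] 88.1
scene yellow 368 135 [0.559  0.1042 0.1171] 0.1197 [558.1 104.9] [18.8 17.2] 2.2
scene blue 133 132 [0.6234 0.1114 0.1172] 0.1194 [623.  111.7] [15.7 16.2] 11.9

scene slot [ 559.4 -133.9] [12.2 58.7] 13.3
scene cover z 0.0946 [ 556.8 -134. ] [122.3 193. ] 13.7Traceback (most recent call last):
  File "<stdin>", line 7, in <module>
    return umr_maximum(a, axis, None, out, keepdims, initial, where)
ValueError: zero-size array to reduction operation maximum which has no identity
```

```bash
sed -i 's/S>190)&(V>90)/S>150)\&(V>90)/;s/S>180)&(V>90)/S>130)\&(V>60)/' m.py
python3 - <<'E'
from m import *
n="top";c=dict(np.load("top0.npz"));h=cv2.cvtColor(c["pixels"],cv2.COLOR_RGB2HSV)
for uv in((229,274),(231,228),(233,183),(402,253),(394,236)): print(uv,h[uv[1],uv[0]],plane(c,uv,.118).round(4), cloud(c,np.isin(np.arange(480*640).reshape(480,640),[uv[1]*640+uv[0]])).round(4))
for k,a in(("red",(218,262,240,290)),("yellow",(220,218,242,242)),("blue",(222,172,246,198))):
    w=np.zeros((480,640),bool);w[a[1]:a[3],a[0]:a[2]]=1
    H,S,V=[h[...,i].astype(int) for i in range(3)]
    m={"red":((H<4)|(H>174))&(S>200),"yellow":(abs(H-26)<8)&(S>130),"blue":(abs(H-112)<12)&(S>120)}[k]&w
    P=cloud(c,m);t=P[P[:,2]>.112] if len(P) else P
    print(k,m.sum(),len(t),t.mean(0).round(4) if len(t) else "", cv2.minAreaRect((t[:,:2]*1000).astype(np.float32)) if len(t) else "")
for thr in(70,90,110,130):
    g=cv2.cvtColor(c["pixels"],cv2.COLOR_RGB2GRAY)[240:268,372:432]
    cs,_=cv2.findContours((g<thr).astype(np.uint8),cv2.RETR_EXTERNAL,cv2.CHAIN_APPROX_NONE)
    k=max(cs,key=cv2.contourArea)[:,0]+[372,240];p=plane(c,k,.095)
    q=cv2.minAreaRect((p[:,:2]*1000).astype(np.float32));print(thr,"slot",np.round(q[0],1),np.round(q[1],1),round(q[2],1))
mm=np.zeros((480,640),np.uint8);mm[195:310,315:490]=c["pixels"].min(2)[195:310,315:490]>140
cs,_=cv2.findContours(mm,cv2.RETR_EXTERNAL,cv2.CHAIN_APPROX_NONE);k=max(cs,key=cv2.contourArea)[:,0]
p=plane(c,k,.095);q=cv2.minAreaRect((p[:,:2]*1000).astype(np.float32));print("cover",q,np.median(cloud(c,mm>0)[:,2]))
E
```

```text
(229, 274) [  1 176 155] [[0.4919 0.0958 0.118 ]] [[0.492  0.0958 0.1176]]
(231, 228) [ 25 140 177] [[0.554 0.104 0.118]] [[0.5541 0.104  0.1179]]
(233, 183) [110 155 140] [[0.6175 0.1123 0.118 ]] [[0.6177 0.1124 0.1173]]
(402, 253) [40 13 58] [[ 0.5514 -0.1287  0.118 ]] [[ 0.5576 -0.134   0.0874]]
(394, 236) [ 30  10 181] [[ 0.5731 -0.1158  0.118 ]] [[ 0.5788 -0.1194  0.0942]]
red 0 0  
yellow 271 182 [0.5558 0.1063 0.1174] ((556.357666015625, 106.7385482788086), (17.895170211791992, 18.039058685302734), 4.831798553466797)
blue 134 133 [0.6201 0.1136 0.1176] ((620.2652587890625, 113.29410552978516), (16.005443572998047, 16.016443252563477), 9.387407302856445)
70 slot [ 557.  -131.5] [12.4 57. ] 13.8
90 slot [ 557.2 -131.8] [14.  58.8] 13.7
110 slot [ 557.1 -131.7] [14.8 59.4] 13.6
130 slot [ 557.5 -131.9] [16.1 61. ] 13.6
cover ((557.8866577148438, -132.37301635742188), (120.11299896240234, 190.08050537109375), 13.574422836303711) 0.09480427204173636
```

```bash
cat >> m.py <<'E'
from scipy.spatial.transform import Rotation as Ro
def to(p,yaw):
    from station import r, cam, finish_job, sense
    s=sense();R0=s["ee_rot"];a=np.radians(yaw)
    R1=np.array([[np.cos(a),np.sin(a),0],[np.sin(a),-np.cos(a),0],[0,0,-1]])
    print("t",s["time_s"],"tcp",s["tcp_pos"].round(4),"F",s["wrist_force"].round(1),"w",round(s["gripper_width"],3))
    print("shift",(R0.T@(np.array(p)-s["tcp_pos"])).round(4),"turn",Ro.from_matrix(R0.T@R1).as_rotvec(degrees=True).round(2))
E
python3 - <<'E'
from m import *
c=dict(np.load("top0.npz"));h=cv2.cvtColor(c["pixels"],cv2.COLOR_RGB2HSV).astype(int);w=np.zeros((480,640),bool);w[262:290,218:240]=1
m=((h[...,0]<4)|(h[...,0]>174))&(h[...,1]>165)&w;P=cloud(c,m);t=P[P[:,2]>.112];print(len(t),t.mean(0),cv2.minAreaRect((t[:,:2]*1000).astype(np.float32)))
to([.4935,.0978,.17],6.7)
E
```

```text
168 [0.4913966  0.09886952 0.11773165] ((491.53369140625, 99.33753967285156), (17.492626190185547, 17.015689849853516), 87.04036712646484)
t 0.1 tcp [0.1676 0.6016 0.2216] F [-0.  -0.3  0.2] w 0.999
shift [0.4492 0.3976 0.0524] turn [ 1.100e-01  2.000e-02 -2.228e+01]
```

Units first: shifts go in shares of 0.5 m and turns go in shares of 180 degrees. So 0.449 m is 0.898, 0.398 m is 0.796, -22.3 degrees is -0.1239.

```bash
echo '[1, 0.898, 0.796, 0, 0, 0, -0.1239, 1, 0.898, 0.796, 0, 0, 0, -0.1239, 1, 0.898, 0.796, 0, 0, 0, -0.1239, 1, 0.898, 0.796, 0, 0, 0, -0.1239, 1, 0.898, 0.796, 0, 0, 0, -0.1239, 1, 0.898, 0.796, 0, 0, 0, -0.1239, 1, 0.898, 0.796, 0, 0, 0, -0.1239, 1, 0.898, 0.796, 0, 0, 0, -0.1239]' | python3 steer.py; python3 -c "
from m import *
to([.4935,.0978,.15],6.7)"
```

```text
time_s: 0.9
tcp_pos: [0.3853, 0.2641, 0.2225]
ee_rot: [[0.993, 0.118, -0.0], [0.118, -0.993, -0.0], [-0.0, -0.0, -1.0]]
wrist_force: [1.4, 0.8, -0.2]
gripper_width: 0.999
gripper_force: 0.0
t 0.9 tcp [0.3853 0.2641 0.2225] F [ 1.4  0.8 -0.2] w 0.999
shift [0.0879 0.1779 0.0724] turn [-0.    0.01  0.06]
```

Converted, 0.176 m is 0.352, 0.087 m is 0.174.

```bash
echo '[1, 0.174, 0.352, 0, 0, 0, 0, 1, 0.174, 0.352, 0, 0, 0, 0, 1, 0.174, 0.352, 0, 0, 0, 0, 1, 0.174, 0.352, 0.06, 0, 0, 0, 1, 0.174, 0.352, 0.06, 0, 0, 0, 1, 0.174, 0.352, 0.06, 0, 0, 0, 1, 0.174, 0.352, 0.06, 0, 0, 0]' | python3 steer.py; python3 -c "
from m import *
to([.4932,.0980,.083],6.7)"
```

```text
time_s: 1.6
tcp_pos: [0.4919, 0.102, 0.1929]
ee_rot: [[0.993, 0.118, 0.0], [0.118, -0.993, 0.0], [0.001, -0.0, -1.0]]
wrist_force: [0.1, -0.0, -0.1]
gripper_width: 1.001
gripper_force: 0.0
t 1.6 tcp [0.4919 0.102  0.1929] F [ 0.1 -0.  -0.1] w 1.001
shift [0.0007 0.0042 0.1099] turn [-0.01 -0.03  0.06]
```

Converted, 0.11 m is 0.22, 0.08 m is 0.16.

```bash
echo '[1, 0.002, 0.008, 0.08, 0, 0, 0, 1, 0.002, 0.008, 0.16, 0, 0, 0, 1, 0.002, 0.008, 0.22, 0, 0, 0, 1, 0.002, 0.008, 0.22, 0, 0, 0, 1, 0.002, 0.008, 0.22, 0, 0, 0]' | python3 steer.py; python3 -c "
from m import *
to([.4932,.0980,.083],6.7)"
```

```text
time_s: 2.1
tcp_pos: [0.494, 0.099, 0.0837]
ee_rot: [[0.993, 0.12, 0.002], [0.12, -0.993, 0.0], [0.002, 0.0, -1.0]]
wrist_force: [0.8, -0.5, 0.4]
gripper_width: 1.0
gripper_force: 0.0
t 2.1 tcp [0.494  0.099  0.0837] F [ 0.8 -0.5  0.4] w 1.0
shift [-0.0009  0.0009  0.0007] turn [ 0.   -0.09  0.19]
```

Run:
```python
from station import r, cam, finish_job, sense
import cv2,numpy as np
a=cam.capture("scene")["pixels"][130:330,280:520];b=cam.capture("top")["pixels"][150:350,140:380]
cv2.imwrite("pics/g1.png",cv2.resize(np.hstack([a,b]),(800,333),interpolation=2)[:,:,::-1])
```

```text
(no output)
```

View pics/g1.png

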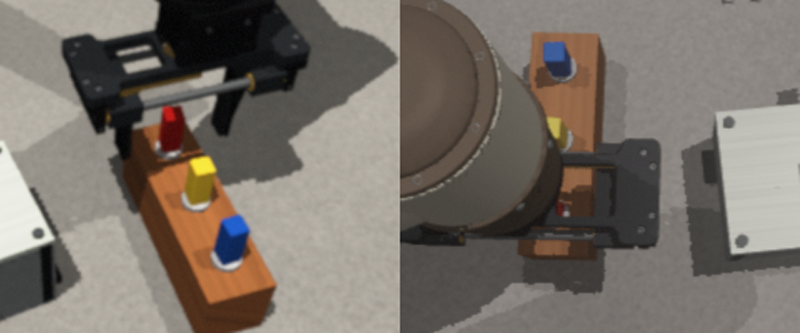

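The red handle (172,130 in the left crop) stands between the open fingers; the yellow and blue pins are clear. Closing now.

```bash
echo '[0, 0, 0, 0, 0, 0, 0, 0, 0, 0, 0, 0, 0, 0, 0, 0, 0, 0, 0, 0, 0, 0, 0, 0, 0, 0, 0, 0, 0, 0, 0, 0, 0, 0, 0, 0, 0, 0, 0, 0, 0, 0, 0, 0, 0, 0, 0, 0, 0, 0, 0, 0, 0, 0, 0, 0]' | python3 steer.py
```

```text
time_s: 3.0
tcp_pos: [0.4933, 0.0976, 0.0825]
ee_rot: [[0.993, 0.117, -0.0], [0.117, -0.993, -0.0], [-0.0, 0.0, -1.0]]
wrist_force: [0.4, 0.2, 0.5]
gripper_width: 0.352
gripper_force: 0.0
```

Converted, -0.12 m is -0.24, -0.09 m is -0.18.

```bash
echo '[0, 0, 0, 0, 0, 0, 0, 0, 0, 0, 0, 0, 0, 0, 0, 0, 0, 0, 0, 0, 0, 0, 0, 0, 0, 0, 0, 0, 0, 0, 0, 0, 0, 0, 0]' | python3 steer.py;  echo '[0, 0, 0, -0.06, 0, 0, 0, 0, 0, 0, -0.12, 0, 0, 0, 0, 0, 0, -0.18, 0, 0, 0, 0, 0, 0, -0.24, 0, 0, 0, 0, 0, 0, -0.24, 0, 0, 0, 0, 0, 0, -0.24, 0, 0, 0]' | python3 steer.py
python3 - <<'E'
from m import *
to([.5584,-.1329,.205],13.6)
E
```

```text
time_s: 3.5
tcp_pos: [0.4933, 0.0977, 0.0825]
ee_rot: [[0.993, 0.117, -0.0], [0.117, -0.993, -0.0], [-0.0, 0.0, -1.0]]
wrist_force: [-0.6, 0.0, -0.9]
gripper_width: 0.216
gripper_force: 30.0
time_s: 4.1
tcp_pos: [0.4928, 0.0976, 0.2023]
ee_rot: [[0.993, 0.117, -0.0], [0.117, -0.993, 0.001], [-0.0, -0.001, -1.0]]
wrist_force: [-0.5, 0.7, -2.7]
gripper_width: 0.203
gripper_force: 29.9
t 4.1 tcp [0.4928 0.0976 0.2023] F [-0.5  0.7 -2.7] w 0.203
shift [ 0.0383  0.2366 -0.0029] turn [-0.05  0.02 -6.9 ]
```

Converted, 0.237 m is 0.474, 0.038 m is 0.076, -6.9 degrees is -0.0383.

```bash
echo '[0, 0.076, 0.474, 0, 0, 0, -0.0383, 0, 0.076, 0.474, 0, 0, 0, -0.0383, 0, 0.076, 0.474, 0, 0, 0, -0.0383, 0, 0.076, 0.474, 0, 0, 0, -0.0383, 0, 0.076, 0.474, 0, 0, 0, -0.0383, 0, 0.076, 0.474, 0, 0, 0, -0.0383, 0, 0.076, 0.474, 0, 0, 0, -0.0383, 0, 0.076, 0.474, 0, 0, 0, -0.0383]' | python3 steer.py
python3 - <<'E'
from m import *
from station import r, cam, finish_job, sense
to([.5584,-.1329,.177],13.6)
o=[]
for n,a in(("scene",(130,130,350,330)),("top",(290,150,510,350))):
    c=cam.capture(n);np.savez(n+"1.npz",**c);o.append(c["pixels"][a[1]:a[3],a[0]:a[2]])
cv2.imwrite("pics/s1.png",cv2.resize(np.hstack(o),(800,364),interpolation=2)[:,:,::-1])
E
```

```text
time_s: 4.9
tcp_pos: [0.5579, -0.1326, 0.201]
ee_rot: [[0.972, 0.236, -0.003], [0.236, -0.972, 0.0], [-0.003, -0.001, -1.0]]
wrist_force: [-0.7, 0.5, -1.9]
gripper_width: 0.204
gripper_force: 29.9
t 4.9 tcp [ 0.5579 -0.1326  0.201 ] F [-0.7  0.5 -1.9] w 0.204
shift [0.0005 0.0004 0.024 ] turn [-0.07  0.17  0.05]
```

View pics/s1.png

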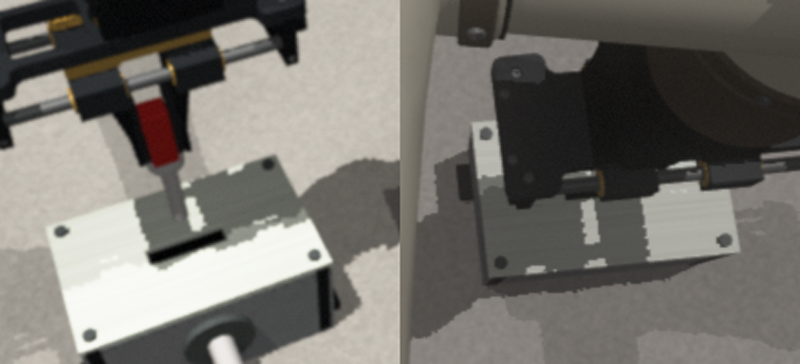

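```bash
cat >> m.py <<'E'
def proj(c,p):
    T=c["world_from_camera"];q=(np.atleast_2d(p)-T[:3,3])@T[:3,:3];K=c["K"]
    return np.c_[K[0,0]*q[:,0]/-q[:,2]+K[0,2],-K[1,1]*q[:,1]/-q[:,2]+K[1,2]]
E
python3 - <<'E'
from m import *
c=dict(np.load("scene1.npz"));x,y=.5579,-.1326
p=[[x,y,z] for z in(.1265,.1865,.1925,.2365)]
print(((proj(c,p)-130)*1.818).round(1))
I=cv2.resize(c["pixels"][200:270,190:270],(800,700),interpolation=3)[:590]
cv2.imwrite("pics/s2.png",I[:,:,::-1])
E
```

```text
[[180.6 217.1]
 [165.9 161.6]
 [164.3 155.6]
 [151.5 107.6]]
```

View pics/s2.png

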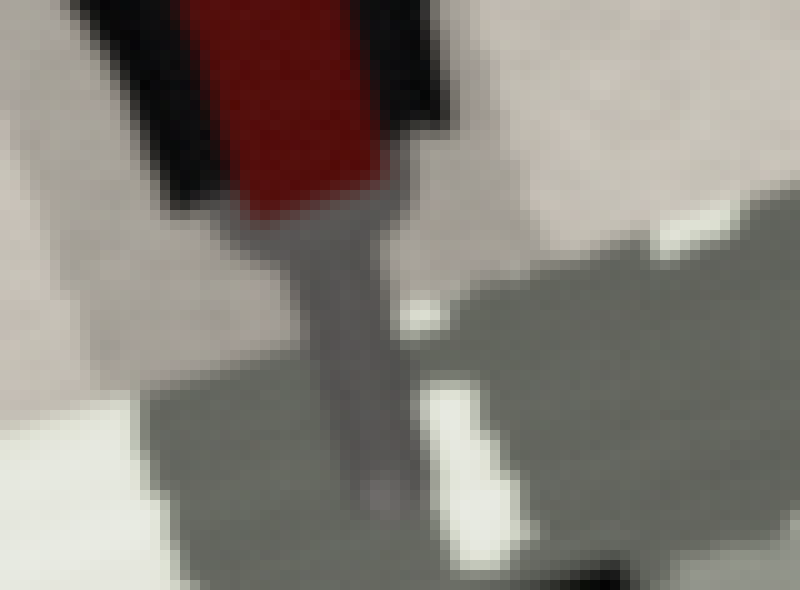

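Converted, 0.027 m is 0.054, 0.02 m is 0.04.

```bash
echo '[0, 0.001, -0.041, 0.02, 0, 0, 0, 0, 0.001, -0.041, 0.04, 0, 0, 0, 0, 0.001, -0.041, 0.054, 0, 0, 0, 0, 0.001, -0.041, 0.054, 0, 0, 0, 0, 0.001, -0.041, 0.054, 0, 0, 0]' | python3 steer.py
cat >> m.py <<'E'
def u():
    from station import r, cam, finish_job, sense
    s=sense();d=s["tcp_pos"][:2]-[.5580,-.1328];a=np.radians(13.6);f=s["wrist_force"];e=np.array([np.cos(a),np.sin(a)]);g=np.array([-e[1],e[0]])
    print("t",s["time_s"],"ux,uy mm",(1e3*d@e).round(1),(1e3*d@g).round(1),"z",s["tcp_pos"][2].round(4),"Fux,uy,z",(f[:2]@e).round(1),(f[:2]@g).round(1),f[2].round(1),"w",round(s["gripper_width"],3),"tilt",np.degrees(s["ee_rot"][:2,2]).round(2))
E
python3 -c "
from m import *
u()"
```

```text
time_s: 5.5
tcp_pos: [0.5547, -0.1134, 0.1756]
ee_rot: [[0.972, 0.236, -0.0], [0.236, -0.972, -0.0], [-0.0, 0.0, -1.0]]
wrist_force: [0.1, 0.1, -2.1]
gripper_width: 0.203
gripper_force: 29.9
t 5.5 ux,uy mm 1.3 19.6 z 0.1756 Fux,uy,z 0.2 0.1 -2.1 w 0.203 tilt [-0.   -0.02]
```

Converted, 0.008 m is 0.016, -0.001 m is -0.002.

```bash
echo '[0, -0.0024, -0.002, 0.002, 0, 0, 0, 0, -0.0024, -0.002, 0.006, 0, 0, 0, 0, -0.0024, -0.002, 0.012, 0, 0, 0, 0, -0.0024, -0.002, 0.016, 0, 0, 0, 0, -0.0024, -0.002, 0.016, 0, 0, 0]' | python3 steer.py >/dev/null
python3 -c "
from m import *
u()"
```

```text
t 6.0 ux,uy mm -0.3 20.8 z 0.1671 Fux,uy,z 0.1 -0.5 -2.0 w 0.208 tilt [-0.05  0.  ]
```

Tip is 2 mm under the cover's top with no contact.

Converted, 0.004 m is 0.008, 0.003 m is 0.006.

```bash
echo '[0, 0, 0, 0.002, 0, 0, 0, 0, 0, 0, 0.004, 0, 0, 0, 0, 0, 0, 0.006, 0, 0, 0, 0, 0, 0, 0.008, 0, 0, 0, 0, 0, 0, 0.008, 0, 0, 0]' | python3 steer.py >/dev/null
python3 -c "
from m import *
u()"; echo '[0, 0, 0, 0.004, 0, 0, 0, 0, 0, 0, 0.008, 0, 0, 0, 0, 0, 0, 0.012, 0, 0, 0, 0, 0, 0, 0.012, 0, 0, 0]' | python3 steer.py >/dev/null
python3 -c "
from m import *
u()"
```

```text
t 6.5 ux,uy mm -0.1 20.9 z 0.1634 Fux,uy,z -0.7 -0.8 -2.7 w 0.204 tilt [-0.02  0.  ]
t 6.9 ux,uy mm -0.2 20.8 z 0.1574 Fux,uy,z 0.1 -0.2 0.3 w 0.204 tilt [-0.03 -0.01]
```

Converted, 0.015 m is 0.03, 0.012 m is 0.024.

```bash
echo '[0, 0, 0, 0.008, 0, 0, 0, 0, 0, 0, 0.016, 0, 0, 0, 0, 0, 0, 0.024, 0, 0, 0, 0, 0, 0, 0.03, 0, 0, 0, 0, 0, 0, 0.03, 0, 0, 0]' | python3 steer.py >/dev/null
python3 -c "
from m import *
u()"; echo '[0, 0, 0, 0.006, 0, 0, 0, 0, 0, 0, 0.012, 0, 0, 0, 0, 0, 0, 0.014, 0, 0, 0, 0, 0, 0, 0.016, 0, 0, 0, 0, 0, 0, 0.016, 0, 0, 0]' | python3 steer.py >/dev/null
python3 -c "
from m import *
u()"
```

```text
t 7.4 ux,uy mm -0.5 21.0 z 0.1414 Fux,uy,z -1.0 -0.8 -3.2 w 0.204 tilt [-0.11  0.01]
t 7.9 ux,uy mm -0.0 20.9 z 0.1345 Fux,uy,z -0.9 0.4 -1.6 w 0.202 tilt [-0.01  0.  ]
```

Converted, 0.002 m is 0.004, 0.001 m is 0.002.

```bash
echo '[0, 0, 0, 0.002, 0, 0, 0, 0, 0, 0, 0.004, 0, 0, 0, 0, 0, 0, 0.004, 0, 0, 0]' | python3 steer.py >/dev/null
python3 -c "
from m import *
u()"; echo '[0, 0, 0, 0.002, 0, 0, 0, 0, 0, 0, 0.002, 0, 0, 0, 0, 0, 0, 0.002, 0, 0, 0]' | python3 steer.py >/dev/null
python3 -c "
from m import *
u()"
```

```text
t 8.2 ux,uy mm -0.1 20.8 z 0.1325 Fux,uy,z -0.9 -0.1 -2.2 w 0.2 tilt [-0.01 -0.  ]
t 8.5 ux,uy mm 0.1 20.8 z 0.1316 Fux,uy,z -0.4 0.4 -0.6 w 0.206 tilt [ 0.02 -0.  ]
```

Converted, 0.001 m is 0.002.

```bash
echo '[0, 0, 0, 0.002, 0, 0, 0, 0, 0, 0, 0.002, 0, 0, 0, 0, 0, 0, 0.002, 0, 0, 0]' | python3 steer.py >/dev/null
python3 -c "
from m import *
u()"
```

```text
t 8.8 ux,uy mm 0.3 20.7 z 0.1315 Fux,uy,z -2.4 1.1 5.5 w 0.2 tilt [ 0.06 -0.02]
```

Converted, 0.004 m is 0.008, 0.003 m is 0.006.

```bash
for i in 1; do echo '[0, 0, 0.002, 0, 0, 0, 0, 0, 0, 0.004, 0, 0, 0, 0, 0, 0, 0.006, 0, 0, 0, 0, 0, 0, 0.008, 0, 0, 0, 0, 0, 0, 0.008, 0, 0, 0, 0]' | python3 steer.py >/dev/null; done
python3 -c "
from m import *
u()"
```

```text
t 9.3 ux,uy mm 0.6 17.9 z 0.1314 Fux,uy,z -1.5 4.7 6.2 w 0.203 tilt [0.07 0.1 ]
```

Converted, 0.004 m is 0.008, 0.003 m is 0.006.

```bash
echo '[0, 0, 0.002, 0, 0, 0, 0, 0, 0, 0.004, 0, 0, 0, 0, 0, 0, 0.006, 0, 0, 0, 0, 0, 0, 0.008, 0, 0, 0, 0, 0, 0, 0.008, 0, 0, 0, 0]' | python3 steer.py >/dev/null
python3 -c "
from m import *
u()"; echo '[0, 0, 0.002, 0, 0, 0, 0, 0, 0, 0.004, 0, 0, 0, 0, 0, 0, 0.006, 0, 0, 0, 0, 0, 0, 0.008, 0, 0, 0, 0, 0, 0, 0.008, 0, 0, 0, 0]' | python3 steer.py >/dev/null
python3 -c "
from m import *
u()"
```

```text
t 9.8 ux,uy mm 0.8 13.9 z 0.1314 Fux,uy,z -1.4 5.2 6.8 w 0.206 tilt [0.1 0.1]
t 10.3 ux,uy mm 0.8 9.9 z 0.1314 Fux,uy,z -1.7 5.6 6.7 w 0.206 tilt [0.1 0.1]
```

Converted, 0.004 m is 0.008, 0.003 m is 0.006.

```bash
echo '[0, 0, 0.002, 0, 0, 0, 0, 0, 0, 0.004, 0, 0, 0, 0, 0, 0, 0.006, 0, 0, 0, 0, 0, 0, 0.008, 0, 0, 0, 0, 0, 0, 0.008, 0, 0, 0, 0]' | python3 steer.py >/dev/null
python3 -c "
from m import *
u()"; echo '[0, -0.0006, 0.002, 0, 0, 0, 0, 0, -0.0006, 0.004, 0, 0, 0, 0, 0, -0.0006, 0.006, 0, 0, 0, 0, 0, -0.0006, 0.008, 0, 0, 0, 0, 0, -0.0006, 0.008, 0, 0, 0, 0]' | python3 steer.py >/dev/null
python3 -c "
from m import *
u()"
```

```text
t 10.8 ux,uy mm 0.8 5.9 z 0.1314 Fux,uy,z -2.1 5.2 6.7 w 0.206 tilt [0.1 0.1]
t 11.3 ux,uy mm 0.6 1.9 z 0.1314 Fux,uy,z -1.0 5.7 6.8 w 0.202 tilt [0.12 0.11]
```

```bash
echo '[0, 0, 0.002, 0, 0, 0, 0, 0, 0, 0.004, 0, 0, 0, 0, 0, 0, 0.006, 0, 0, 0, 0, 0, 0, 0.008, 0, 0, 0, 0, 0, 0, 0.008, 0, 0, 0, 0]' | python3 steer.py >/dev/null
python3 -c "
from m import *
u()"; echo '[0, 0, 0.002, 0, 0, 0, 0, 0, 0, 0.004, 0, 0, 0, 0, 0, 0, 0.006, 0, 0, 0, 0, 0, 0, 0.008, 0, 0, 0, 0, 0, 0, 0.008, 0, 0, 0, 0]' | python3 steer.py >/dev/null
python3 -c "
from m import *
u()"
```

```text
t 11.8 ux,uy mm 0.6 -2.3 z 0.1314 Fux,uy,z -1.2 5.2 6.6 w 0.204 tilt [0.12 0.09]
t 12.3 ux,uy mm 0.7 -6.3 z 0.1314 Fux,uy,z 0.3 4.7 6.0 w 0.204 tilt [0.12 0.09]
```

Converted, 0.004 m is 0.008, 0.003 m is 0.006.

```bash
echo '[0, 0, 0.002, 0, 0, 0, 0, 0, 0, 0.004, 0, 0, 0, 0, 0, 0, 0.006, 0, 0, 0, 0, 0, 0, 0.008, 0, 0, 0, 0, 0, 0, 0.008, 0, 0, 0, 0]' | python3 steer.py >/dev/null
python3 -c "
from m import *
u()"
```

```text
t 12.8 ux,uy mm 0.6 -10.3 z 0.1313 Fux,uy,z -1.1 4.4 4.9 w 0.208 tilt [0.12 0.08]
```

Converted, 0.003 m is 0.006, 0.002 m is 0.004.

```bash
echo '[0, 0, 0.002, 0, 0, 0, 0, 0, 0, 0.004, 0, 0, 0, 0, 0, 0, 0.006, 0, 0, 0, 0, 0, 0, 0.006, 0, 0, 0, 0]' | python3 steer.py >/dev/null
python3 -c "
from m import *
u()"
```

```text
t 13.2 ux,uy mm 0.2 -14.0 z 0.1306 Fux,uy,z -0.8 1.1 -1.7 w 0.208 tilt [0.06 0.01]
```

Force vanished and z dropped: the tip is at the hole's edge. Advancing a little, then feeling down.

Converted, 0.003 m is 0.006, 0.002 m is 0.004.

```bash
echo '[0, 0, 0.002, 0, 0, 0, 0, 0, 0, 0.004, 0, 0, 0, 0, 0, 0, 0.006, 0.002, 0, 0, 0, 0, 0, 0.006, 0.004, 0, 0, 0, 0, 0, 0.006, 0.004, 0, 0, 0]' | python3 steer.py >/dev/null
python3 -c "
from m import *
u()"
```

```text
t 13.7 ux,uy mm -0.6 -17.4 z 0.1281 Fux,uy,z -1.0 -0.5 -2.4 w 0.205 tilt [-0.05 -0.01]
```

Converted, 0.003 m is 0.006, 0.002 m is 0.004.

```bash
echo '[0, 0.0006, 0, 0.002, 0, 0, 0, 0, 0.0006, 0, 0.004, 0, 0, 0, 0, 0.0006, 0, 0.006, 0, 0, 0, 0, 0.0006, 0, 0.006, 0, 0, 0]' | python3 steer.py >/dev/null
python3 -c "
from m import *
u()"
```

```text
t 14.1 ux,uy mm -0.0 -17.1 z 0.1254 Fux,uy,z -1.1 -0.6 -1.9 w 0.206 tilt [-0.01 -0.  ]
```

Converted, 0.006 m is 0.012, 0.0045 m is 0.009.

```bash
echo '[0, 0, 0, 0.003, 0, 0, 0, 0, 0, 0, 0.006, 0, 0, 0, 0, 0, 0, 0.009, 0, 0, 0, 0, 0, 0, 0.012, 0, 0, 0, 0, 0, 0, 0.012, 0, 0, 0]' | python3 steer.py >/dev/null
python3 -c "
from m import *
u()"
```

```text
t 14.6 ux,uy mm -0.1 -17.1 z 0.1192 Fux,uy,z -0.9 -0.0 -2.1 w 0.201 tilt [-0.03  0.  ]
```

Converted, 0.008 m is 0.016, 0.006 m is 0.012.

```bash
echo '[0, 0, 0, 0.004, 0, 0, 0, 0, 0, 0, 0.008, 0, 0, 0, 0, 0, 0, 0.012, 0, 0, 0, 0, 0, 0, 0.016, 0, 0, 0, 0, 0, 0, 0.016, 0, 0, 0]' | python3 steer.py >/dev/null
python3 -c "
from m import *
u()"; echo '[0, 0, 0, 0.002, 0, 0, 0, 0, 0, 0, 0.003, 0, 0, 0, 0, 0, 0, 0.003, 0, 0, 0, 0, 0, 0, 0.003, 0, 0, 0]' | python3 steer.py >/dev/null
python3 -c "
from m import *
u()"
```

```text
t 15.1 ux,uy mm -0.1 -17.1 z 0.1111 Fux,uy,z -0.9 0.4 -2.2 w 0.2 tilt [-0.03  0.01]
t 15.5 ux,uy mm 0.0 -17.2 z 0.1101 Fux,uy,z -1.4 0.2 -2.8 w 0.208 tilt [-0.  0.]
```

Converted, 0.001 m is 0.002, 0.0005 m is 0.001.

```bash
echo '[0, 0, 0, 0.001, 0, 0, 0, 0, 0, 0, 0.002, 0, 0, 0, 0, 0, 0, 0.002, 0, 0, 0, 0, 0, 0, 0.002, 0, 0, 0]' | python3 steer.py >/dev/null
python3 -c "
from m import *
u()"
```

```text
t 15.9 ux,uy mm 0.1 -17.2 z 0.1097 Fux,uy,z -1.6 1.1 3.6 w 0.208 tilt [ 0.03 -0.01]
```

Collar is on the cover (z 0.1097, +6 N, as expected). Releasing.

```bash
echo '[1, 0, 0, 0, 0, 0, 0, 1, 0, 0, 0, 0, 0, 0, 1, 0, 0, 0, 0, 0, 0, 1, 0, 0, 0, 0, 0, 0, 1, 0, 0, 0, 0, 0, 0, 1, 0, 0, 0, 0, 0, 0]' | python3 steer.py | tail -3; echo '[1, 0, 0, -0.04, 0, 0, 0, 1, 0, 0, -0.1, 0, 0, 0, 1, 0, 0, -0.2, 0, 0, 0, 1, 0, 0, -0.3, 0, 0, 0, 1, -0.1, 0, -0.3, 0, 0, 0, 1, -0.2, 0, -0.3, 0, 0, 0, 1, -0.2, 0, -0.3, 0, 0, 0, 1, -0.2, 0, -0.3, 0, 0, 0]' | python3 steer.py
python3 - <<'E'
from m import *
from station import r, cam, finish_job, sense
c=cam.capture("scene");m=mask(c,"red");m[:,:200]=0;m[:180]=0;m[320:]=0;m[:,340:]=0
P=cloud(c,m);print(len(P),P[:,2].max(),P[P[:,2]>P[:,2].max()-.006].mean(0), P[:,2].min())
cv2.imwrite("pics/e1.png",cv2.resize(c["pixels"][130:350,130:450],(800,550),interpolation=2)[:,:,::-1])
E
```

```text
wrist_force: [-0.3, -0.3, 1.0]
gripper_width: 0.667
gripper_force: 0.0
time_s: 17.3
tcp_pos: [0.4641, -0.1734, 0.2598]
ee_rot: [[0.972, 0.235, 0.002], [0.235, -0.972, -0.0], [0.002, 0.001, -1.0]]
wrist_force: [0.6, -0.6, 0.6]
gripper_width: 0.995
gripper_force: 0.0
150 0.14701527754415256 [ 0.56501471 -0.14960726  0.14454771] 0.10509919279967328
```

View pics/e1.png

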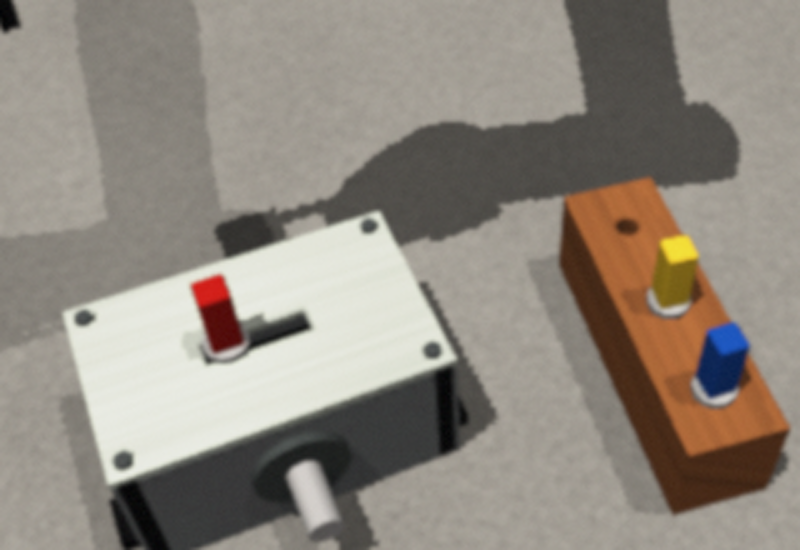

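The red pin (220,320) stands upright with its collar flat on the cover. Its top is at z 0.145, the expected 0.095 + 0.050. The yellow and blue pins are still in the rack and the arm is clear.

```bash
python3 -c "
from station import r, cam, finish_job, sense
print(finish_job())"
```

```text
the job is handed in; nothing more can be done
None
```

The red pin is fully home in the lock bar's hole, about 17 mm from the slot's middle, with its collar flat on the cover and let go; yellow and blue are still in the rack, and the job was handed in at about 17 s (no verdict came back).

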